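Press a row of mould boxes together with the carriage knob

ROBOT

A 7-joint arm with a two-finger parallel gripper is mounted at the origin on the work surface. World frame = base frame: x ahead of the robot, y to its left, z up, the work surface at z = 0. Lengths are in m, angles in rad, forces in N, time in s.
With the tool pointing down it reaches from about 0.425 to 0.8 m from the base axis. Payload 8.3 kg.
Tool frame: the origin (TCP) lies midway between the tips of the shut fingers; the grasp point (between the pads) lies 19 mm behind it (robot.grip_depth is the distance from the TCP to the grasp point, in m); z points along the fingers, y is the line along which they close (so a half turn about z gives the same grasp; the last joint's range is limited). The gripper opens to 85 mm and grips with 20 to 120 N. Pads are 22 mm wide; open, the fingers measure 114 mm over their backs; the gripper's body (76 mm by 85 mm) begins 54 mm behind the grasp point. The pads swing forward as they close: fully open they stand 13 mm farther back than shut.
Start: joints at [1.085, 0.383, 0.016, 1.37, -0.006, 1.388, -0.046], TCP at [0.256, -0.57, 0.231] pointing down, gripper open.
Joint ranges: [-2.95, 2.95], [-0.25, 2.06], [-1.52, 1.56], [0.18, 2.33], [-1.44, 4.58], [0.02, 2.06], [-3.01, 3.01]. Speed limits (rad/s): [2.39, 2.39, 3.01, 3.01, 3.14, 3.14, 3.14].

INTERFACE

Orientations are given as a unit quaternion [x, y, z, w].
In Python, from plant import robot gives the robot as it stands. The module is installed in compiled form; this text tells all that it offers.
- The arm moves only by the tool play_rows, never from a script. Its argument "deltas" is one flat list of numbers, 7 for each row, row after row: the shift along the tool's x, y, z in mm, then the turn, a rotation vector about the tool's x, y, z in degrees, then the opening, from -1 (shut) to 1 (fully open). A call has exactly 5 rows; each row is the pose to reach, as a shift and turn from the pose commanded when the call began, along the tool's axes at that moment; what a row does not reach only later rows make up. A row lasts 1/12 s, in which the tool goes at most 41.7 mm and 7.16 degrees, less where a joint would pass 70% of its speed; a pose out of reach is approached as far as the arm can. A call with a gripper value outside its range is refused whole. The fingers move at their own pace and stop on an object; "squeeze" is the grip in N (left out, the last holds). Time passes only in rows, so rows that repeat a pose let the fingers close, or fill a call up. It gives the time, the measured TCP pose, the force, the opening and the grip force at its end, in the units of the state.
- robot.observe(): the state, without advancing time (a new reading comes with each control period).
- robot.snapshot(name): name is "scene" or "top" or "wrist"; returns a dict with "image" (400x640x3 uint8, red, green, blue), "z_map" (400x640 float32, m along the optical axis (not along the pixel's ray), 0 where there is no reading), "fx", "fy", "cx", "cy" (pixels), "eye" and "rotation" of the camera in the world; the wrist camera has in their place "T_tool_cam" (4x4, takes a point from camera to tool coordinates, whose origin is the TCP and whose axes are the flange's). Camera axes: x right, y up, looking along -z (the intrinsics and any distortion apply to the point x, -y, -z); pixel columns grow to the right and rows downward; lengths in m; the calibration is good to about 2 mm. A picture is of the moment at which its call begins: read the wrist's pose just before it.
- robot.finish_job(): hands the job in; it is judged then, once.
The state is a dict: "time": time; "joint_pos": joint angles; "joint_velocities": joint speeds; "joint_efforts": joint torques, N m; "tool_pos": TCP position; "eef_rot": TCP orientation; "ft_force": force on the tool from outside, world axes, zero at the start; "ft_torque": the same for the moment, N m; "width": finger opening in m; "grip_force": force on a finger pad.
Only numpy, scipy, OpenCV 4.12 (cv2) and the standard library are available. Lean on these libraries where they do the work, as an engineer would, in place of code of your own. Each camera call takes 0.05 s, during which the arm holds its last target. There are 200 camera calls.

TASK

Stand the wooden pressing board upright in the gap of the row clamp, between the row of mould boxes and the sprung pusher, and let go of it. Then wind the carriage along by turning its knob, following the knob as it travels, until board and boxes are closed up against the end stop under a gentle squeeze of about 10 N that stays on when you let go; do not squeeze the row hard, do not shove the carriage, pusher or boxes along by hand, and leave the other things on the table alone.

Things in the scene. Friction and masses are not known exactly. Their poses are not given: they have to be found in the camera images.
- bed: Fixed aluminium bed plate of the row clamp, 170 (x) x 420 (y) x 12 mm high; origin: centre of its underside on the table. +y is the clamping direction. From +y to -y stand on it, centred on x = 0: end stop, mould_far, mould_near, open gap, pusher, carriage with knob. At the start the gap runs from y = -14 mm to about +26 mm, so the board fits in at y = +6 mm.
- board_tab (a point): Grasp point of the loose wooden pressing board (about 0.15 kg): centre of its upright tab, 75 mm above its underside. Foot 130 (x) x 22 (y) x 45 mm high; tab in the middle 50 (x) x 16 (y) mm, from 45 to 95 mm above the underside. z up. It starts standing on the table left of the clamp; in the gap its x lies along the bed's x, either way round.
- board: The pressing board itself; origin: centre of its underside.
- knob_grip (a point): Grip point on the vertical axis of the black bar knob on the carriage, 94 mm above the table. Upright bar 49 (this x) x 14 (y) mm, its top 7 mm above this point; below it a 52 mm disc, its top 23 mm under this point. At the start the bar lies along the bed's x. The knob travels with the carriage: 14 mm along the bed's +y per radian clockwise seen from above.
- knob (a joint): Knob angle, rad: 0 at the start, growing clockwise seen from above, at most 4.8. Stiff: about 0.34 N m to turn, and it stays where left; each newton of squeeze on the row adds 0.014 N m. 2.6 to 3.7 rad are needed in all (several grips).
- carriage: Grey carriage block, 110 (bed x) x 90 x 45 mm high, moved along the bed's y only by its knob; origin: centre of its underside on the bed. It carries the pusher, a steel plate 130 (bed x) x 12 x 44 mm high whose face stands 69 mm ahead (+y) of this origin, 81 mm ahead of the knob's axis; squeezed, the pusher springs back 1 mm per 3 N, at most 11 mm.
- mould_near: Plywood mould box with green liner, 130 (x) x 54 (y) x 45 mm high, about 0.16 kg, loose on the bed beside the gap, slightly askew; origin: centre of its underside.
- mould_far: A second box like it, between mould_near and the end stop, with small gaps on both sides. The end stop (48 mm high, its face at bed y = +150 to +162 mm) is set differently from day to day and not measured: where the row closes up must be felt.
- spare_mould: Bystander: a spare mould box, same size, on the table beyond the board. Leave alone.
- jar: Bystander: jar 68 mm across, 100 mm high, behind the clamp. Leave alone.
- bowl: Bystander: steel bowl 110 mm across, 50 mm high, on the right. Leave alone.
- bottle: Bystander: green bottle 60 mm across, 170 mm high, right of and behind the clamp. Leave alone.
- tin: Bystander: round tin 70 mm across, 75 mm high, behind the clamp on the left. Leave alone.
- spatula: Bystander: spatula lying on the right. Leave alone.
- brush: Bystander: brush lying behind the clamp. Leave alone.
There are look-alikes about, which are no part of the job. Several things look just like the board: the one meant starts farthest to the robot's right.

How it is judged:
By the outcome, as a careful person would: the job done as asked, in the order asked, and still so for the second after the job is handed in, with the robot touching nothing.
It also fails if it takes over 72 s, if anything falls off the work surface, if the arm or the gripper's body presses on something with over 40 N, if the wrist force passes 120 N, or if a joint passes its speed limit or range.

## Working session

There is one attempt and no reset: what is moved stays moved. The work goes in short steps, Python scripts to look and compute and a tool call to move; the robot and the scene stay as the last step left them, time stands still between calls to the robot, and variables do not carry over. Pictures are saved under pics/ and viewed, at most 10 in all, crops included, and the job is handed in when it is done.

Besides the shell and the picture viewer there is one more tool, called after "Request:" by a JSON object that holds its "op" and its "data". play_rows: Moves the arm, as the interface text tells. Its arguments: {"type":"object","properties":{"deltas":{"type":"array"},"squeeze":{"type":"number"}},"required":["deltas"]}

```bash
mkdir -p pics
cat > h.py <<'E'
import numpy as np,cv2
from plant import robot
from scipy.spatial.transform import Rotation as R
def snap(n,fn=None):
    s=robot.observe(); d=robot.snapshot(n)
    if n=='wrist':
        T=np.array(d['T_tool_cam']);Rt=R.from_quat(s['eef_rot']).as_matrix()
        d['rotation']=Rt@T[:3,:3]; d['eye']=Rt@T[:3,3]+np.array(s['tool_pos'])
    if fn: cv2.imwrite('pics/'+fn,d['image'][:,:,::-1])
    return d
def cloud(d):
    z=d['z_map'];v,u=np.mgrid[:400,:640]
    p=np.stack([(u-d['cx'])/d['fx']*z,-(v-d['cy'])/d['fy']*z,-z],-1)
    P=p@np.array(d['rotation']).T+np.array(d['eye']); P[z==0]=np.nan
    return P
def st():
    s=robot.observe();print({k:np.round(s[k],4).tolist() for k in ['time','joint_pos','tool_pos','eef_rot','ft_force','ft_torque','width','grip_force']})
    return s
E
python3 - <<'E'
from h import *
st()
for n in ['top','scene']:
    d=snap(n,n+'0.png'); print(n,{k:(np.round(v,3).tolist() if not k in('image','z_map') else v.shape) for k,v in d.items()})
    np.save(n+'0.npy',cloud(d));
E
```

```text
{'time': 0.0, 'joint_pos': [1.0851, 0.3843, 0.0164, 1.3711, -0.0063, 1.3882, -0.0465], 'tool_pos': [0.2562, -0.5695, 0.2303], 'eef_rot': [0.9777, 0.2098, -0.0002, -0.001], 'ft_force': [-0.8361, 0.6031, -0.0704], 'ft_torque': [-0.0115, -0.0107, 0.0372], 'width': 0.0852, 'grip_force': 0.0}
top {'image': (400, 640, 3), 'z_map': (400, 640), 'fx': 487.913, 'fy': 487.913, 'cx': 325.243, 'cy': 202.456, 'eye': [0.359, 0.017, 1.494], 'rotation': [0.024, -0.037, -0.706, 0.707]}Traceback (most recent call last):
  File "<stdin>", line 5, in <module>
  File "h.py", line 14, in cloud
    P=p@np.array(d['rotation']).T+np.array(d['eye']); P[z==0]=np.nan
      ~^~~~~~~~~~~~~~~~~~~~~~~~~~
ValueError: matmul: Input operand 1 has a mismatch in its core dimension 0, with gufunc signature (n?,k),(k,m?)->(n?,m?) (size 4 is different from 3)
```

View pics/top0.png

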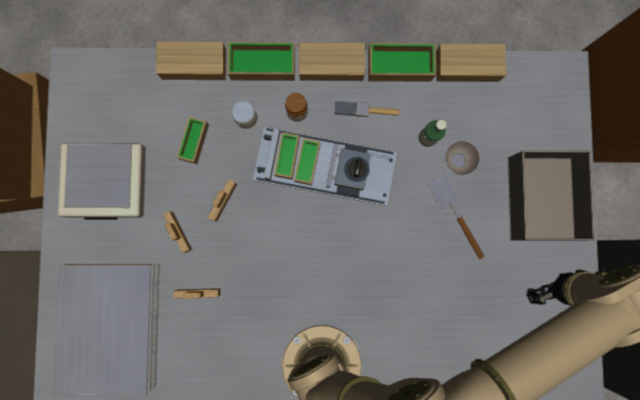

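The top view shows the clamp at about (325,165), with the end stop on its left. The boards are at (222,200), (176,232) and (196,293); the rightmost, (222,200), is the one to use.

```bash
sed -i "s/    if fn: cv2/    d['rotation']=np.array(d['rotation'])\n    if d['rotation'].size==4: d['rotation']=R.from_quat(d['rotation']).as_matrix()\n    if fn: cv2/" h.py
cat >> h.py <<'E'
def rect(P,m,name):
    Q=P[m];Q=Q[~np.isnan(Q[:,0])]
    if len(Q)<8: print(name,'few',len(Q));return
    c,(w,h),a=cv2.minAreaRect((Q[:,:2]*1000).astype(np.float32))
    if w<h: a+=90
    print(name,len(Q),'c mm',np.round(c,1),'size',np.round([max(w,h),min(w,h)],1),'long axis deg',round((a+90)%180-90,2),'z',np.round(np.percentile(Q[:,2],[5,50,95]),4))
E
python3 - <<'E'
from h import *
d=snap('top');P=cloud(d);z=P[:,:,2]
print(np.nanmedian(z[300:330,230:270]))
def box(u0,u1,v0,v1):
    m=np.zeros((400,640),bool);m[v0:v1,u0:u1]=1;return m
b=box(205,240,175,225)
rect(P,b&(z>.02)&(z<.06),'foot');rect(P,b&(z>.08),'tab');rect(P,b&(z>.02),'board')
c=box(245,400,120,210)
rect(P,c&(z>.006),'bed')
rect(P,box(330,385,140,195)&(z>.085),'knobbar')
rect(P,box(330,385,140,195)&(z>.063)&(z<.085),'knobdisc')
hsv=cv2.cvtColor(d['image'],cv2.COLOR_RGB2HSV);g=(hsv[...,0]>45)&(hsv[...,0]<75)&(hsv[...,1]>150)
rect(P,g&box(270,299,120,190),'far liner');rect(P,g&box(297,325,120,190),'near liner')
d=snap('scene','scene0.png');np.save('scene.npy',cloud(d))
print(d['eye'],d['rotation'])
E
```

```text
-0.0008333927478898495
foot 298 c mm [491.4 298.3] size [129.4  23.8] long axis deg -27.75 z [0.0264 0.0438 0.0502]
tab 111 c mm [491.7 298.9] size [48.9 18. ] long axis deg -28.83 z [0.0827 0.0935 0.0979]
board 435 c mm [491.4 298.3] size [129.4  23.8] long axis deg -27.75 z [0.0282 0.0462 0.0958]
bed 7621 c mm [604.8  -1.6] size [475.4 277.5] long axis deg -89.76 z [0.0077 0.0202 0.064 ]
knobbar 86 c mm [ 581.1 -103.4] size [47.9 14. ] long axis deg -11.35 z [0.0918 0.1002 0.1058]
knobdisc 283 c mm [584.1 -88.4] size [102.6  84.3] long axis deg -87.45 z [0.0633 0.068  0.0745]
far liner 361 c mm [621.   98.5] size [117.5  56.7] long axis deg -0.53 z [0.0207 0.0259 0.0314]
near liner 397 c mm [608.3  46.1] size [110.1  33.6] long axis deg -11.76 z [0.0206 0.0254 0.0385]
[0.76868093 0.4628654  0.81271726] [[-0.84561365 -0.42783548  0.31920897]
 [ 0.53370155 -0.68885231  0.49055596]
 [ 0.01001059  0.58518313  0.81083937]]
```

View pics/scene0.png

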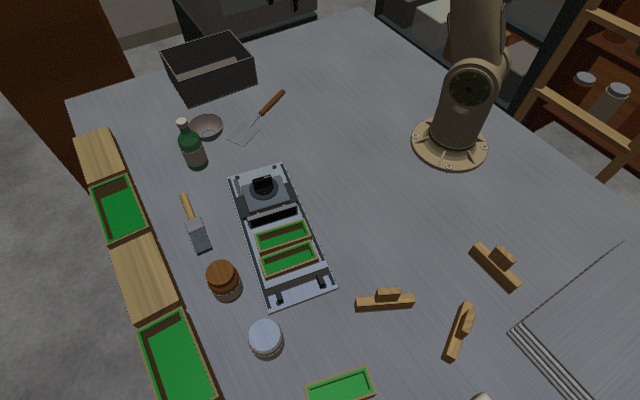

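The scene view shows the clamp at (280,240) and the target board at (385,298), clear of the other two.

```bash
cat >> h.py <<'E'
def plan(wps,start=None):
    "wps: (x,y,z mm, yaw of tool x deg), tool down; prints shift mm + turn deg per call"
    s=robot.observe(); p=np.array(s['tool_pos'])*1000; r=R.from_quat(s['eef_rot'])
    if start: p=np.array(start[:3],float); r=R.from_euler('z',start[3],degrees=True)*R.from_euler('x',180,degrees=True)
    for w in wps:
        q=np.array(w[:3],float); t=R.from_euler('z',w[3],degrees=True)*R.from_euler('x',180,degrees=True)
        print(w,'->',np.round(r.inv().apply(q-p),1),np.round((r.inv()*t).as_rotvec(degrees=True),1)); p,r=q,t
E
python3 - <<'E'
from h import *
plan([(360,-430,230,45),(440,-280,230,66),(480,-120,230,87),(490,30,230,108),(490,170,230,130),(491,298,200,151.7)])
E
```

```text
(360, -430, 230, 45) -> [151.8 -84.8   0.6] [ -0.1  -0.  -20.8]
(440, -280, 230, 66) -> [162.6 -49.5  -0. ] [ -0.   0. -21.]
(480, -120, 230, 87) -> [162.4 -28.5  -0. ] [  0.   0. -21.]
(490, 30, 230, 108) -> [150.3   2.1   0. ] [  0.   0. -21.]
(490, 170, 230, 130) -> [133.1  43.3   0. ] [  0.   0. -22.]
(491, 298, 200, 151.7) -> [97.4 83.  30. ] [  0.    0.  -21.7]
```

Request:
{"op": "play_rows", "data": {"deltas": [30,-17,0,0,0,-4,1,61,-34,0,0,0,-8,1,91,-51,0,0,0,-12,1,122,-68,0,0,0,-17,1,152,-85,0,0,0,-21,1]}}

```text
time: 0.57
tool_pos: [0.3609, -0.4284, 0.231]
eef_rot: [0.922, 0.387, -0.0, -0.0]
ft_force: [0.7, -0.5, 1.0]
width: 0.0851
grip_force: 0.0
```

Request:
{"op": "play_rows", "data": {"deltas": [33,-10,0,0,0,-4,1,65,-20,0,0,0,-8,1,98,-30,0,0,0,-12,1,130,-40,0,0,0,-17,1,163,-50,0,0,0,-21,1]}}

```text
time: 0.98
tool_pos: [0.4397, -0.2776, 0.2312]
eef_rot: [0.836, 0.548, -0.0, -0.0]
ft_force: [0.8, -0.1, 0.6]
width: 0.0853
grip_force: 0.0
```

Request:
{"op": "play_rows", "data": {"deltas": [33,-6,0,0,0,-4,1,65,-12,0,0,0,-8,1,98,-17,0,0,0,-12,1,130,-23,0,0,0,-17,1,162,-29,0,0,0,-21,1]}}

```text
time: 1.4
tool_pos: [0.4782, -0.1175, 0.2312]
eef_rot: [0.722, 0.691, -0.0, -0.0]
ft_force: [0.8, -0.6, 0.8]
width: 0.0857
grip_force: 0.0
```

Request:
{"op": "play_rows", "data": {"deltas": [30,0,0,0,0,-4,1,60,0,0,0,0,-8,1,90,0,0,0,0,-12,1,120,1,0,0,0,-17,1,150,2,0,0,0,-21,1]}}

```text
time: 1.82
tool_pos: [0.4872, 0.0319, 0.2313]
eef_rot: [0.584, 0.811, -0.0, 0.0]
ft_force: [0.6, 0.8, 0.2]
width: 0.0853
grip_force: 0.0
```

Request:
{"op": "play_rows", "data": {"deltas": [27,9,0,0,0,-4,1,54,18,0,0,0,-8,1,80,26,0,0,0,-13,1,107,35,0,0,0,-18,1,133,43,0,0,0,-22,1]}}

```text
time: 2.23
tool_pos: [0.4865, 0.1717, 0.2312]
eef_rot: [0.419, 0.908, -0.0, -0.0]
ft_force: [1.1, -0.2, 0.1]
width: 0.0856
grip_force: 0.0
```

Request:
{"op": "play_rows", "data": {"deltas": [25,21,8,0,0,-5,1,50,42,15,0,0,-11,1,75,64,23,0,0,-16,1,97,83,30,0,0,-21.7,1,97,83,30,0,0,-21.7,1]}}

```text
time: 2.65
tool_pos: [0.4844, 0.304, 0.1996]
eef_rot: [0.236, 0.972, 0.001, -0.002]
ft_force: [-1.8, 0.5, -0.0]
width: 0.0854
grip_force: 0.0
```

Run:
```python
from h import *
s=st();d=snap('wrist','w1.png');P=cloud(d);z=P[...,2]
print(np.nanpercentile(z,[5,50,95]))
near=np.hypot(P[...,0]-.491,P[...,1]-.298)<.09
rect(P,near&(z>.02)&(z<.055),'foot');rect(P,near&(z>.08)&(z<.11),'tab')
```

```text
{'time': 2.65, 'joint_pos': [0.0149, 0.3989, -0.8218, 1.5401, 0.2924, 1.3329, 0.2575], 'tool_pos': [0.4844, 0.304, 0.1996], 'eef_rot': [0.2359, 0.9718, 0.0009, -0.0021], 'ft_force': [-1.7563, 0.4559, -0.0456], 'ft_torque': [-0.034, 0.0688, 0.0126], 'width': 0.0854, 'grip_force': 0.0}
[-1.65983716e-03 -1.40067042e-04  2.79225113e-01]
foot 1993 c mm [490.5 298.9] size [129.1  22. ] long axis deg -27.6 z [0.0428 0.0443 0.0456]
tab 1406 c mm [490.5 299. ] size [49.7 15.9] long axis deg -27.63 z [0.0909 0.0941 0.0954]
```

View pics/w1.png

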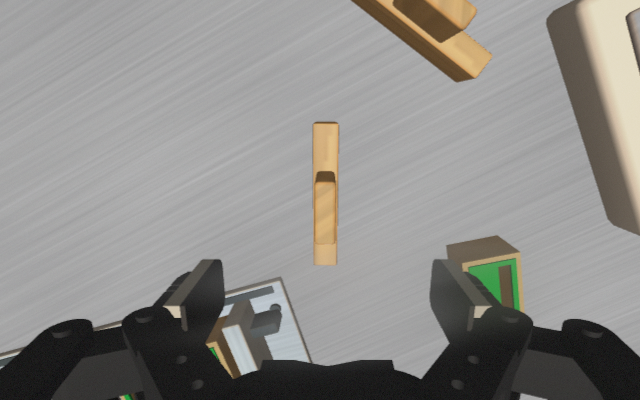

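The wrist view shows the board at (326,195) with its tab at (325,210). Its pose is now good to about 1 mm, so I'll descend and grip.

Run:
```python
from h import *
plan([(490.5,299,130,152.4),(490.5,299,56,152.4)])
```

```text
(490.5, 299, 130, 152.4) -> [-5.8  0.3 70.1] [-0.  -0.2 -0.1]
(490.5, 299, 56, 152.4) -> [ 0. -0. 74.] [0. 0. 0.]
```

Request:
{"op": "play_rows", "data": {"deltas": [0,0,20,0,0,0,1,0,0,40,0,0,0,1,0,0,60,0,0,0,1,0,0,70,0,0,0,1,0,0,70,0,0,0,1]}}

```text
time: 3.12
tool_pos: [0.4868, 0.2958, 0.129]
eef_rot: [0.244, 0.97, -0.002, -0.001]
ft_force: [-0.1, -0.5, 0.1]
width: 0.0856
grip_force: 0.0
```

Run:
```python
from h import *
st();plan([(490.5,299,56,152.4)])
```

```text
{'time': 3.1167, 'joint_pos': [0.0056, 0.4536, -0.7909, 1.6358, 0.3404, 1.2004, 0.2178], 'tool_pos': [0.4868, 0.2958, 0.129], 'eef_rot': [0.2436, 0.9699, -0.0017, -0.0013], 'ft_force': [-0.1359, -0.4692, 0.1045], 'ft_torque': [0.025, 0.0325, -0.0292], 'width': 0.0856, 'grip_force': 0.0}
(490.5, 299, 56, 152.4) -> [-1.9  4.8 73. ] [-0.2 -0.1 -0.6]
```

Request:
{"op": "play_rows", "data": {"deltas": [-1,2.5,15,0,0,-0.6,1,-2,5,30,0,0,-0.6,1,-2,5,50,0,0,-0.6,1,-2,5,73,0,0,-0.6,1,-2,5,73,0,0,-0.6,1]}}

```text
time: 3.53
tool_pos: [0.4899, 0.2996, 0.0539]
eef_rot: [0.238, 0.971, -0.002, -0.002]
ft_force: [0.5, -1.0, -0.2]
width: 0.0856
grip_force: 0.0
```

Run:
```python
from h import *
st();plan([(490.5,299,56,152.4)])
```

```text
{'time': 3.5333, 'joint_pos': [-0.0338, 0.5472, -0.75, 1.6943, 0.4145, 1.0724, 0.1753], 'tool_pos': [0.4899, 0.2996, 0.0539], 'eef_rot': [0.2377, 0.9713, -0.0022, -0.0022], 'ft_force': [0.5126, -1.0481, -0.1629], 'ft_torque': [-0.0826, 0.0768, 0.031], 'width': 0.0856, 'grip_force': 0.0}
(490.5, 299, 56, 152.4) -> [-0.8 -0.2 -2.1] [-0.3 -0.2  0.1]
```

Request:
{"op": "play_rows", "data": {"deltas": [-1,0,-2,0,0,0,-1,-1,0,-2,0,0,0,-1,-1,0,-2,0,0,0,-1,-1,0,-2,0,0,0,-1,-1,0,-2,0,0,0,-1], "squeeze": 40}}

```text
time: 3.95
tool_pos: [0.4931, 0.3014, 0.0615]
eef_rot: [0.238, 0.971, 0.001, 0.001]
ft_force: [-0.7, 0.2, -0.1]
width: 0.0256
grip_force: 0.0
```

Request:
{"op": "play_rows", "data": {"deltas": [0,0,0,0,0,0,-1,0,0,0,0,0,0,-1,0,0,0,0,0,0,-1,0,0,0,0,0,0,-1,0,0,0,0,0,0,-1]}}

```text
time: 4.37
tool_pos: [0.4928, 0.3011, 0.0609]
eef_rot: [0.237, 0.971, 0.0, 0.0]
ft_force: [-2.0, -1.2, 5.9]
width: 0.0158
grip_force: 45.9
```

Request:
{"op": "play_rows", "data": {"deltas": [0,0,-20,0,0,0,-1,0,0,-45,0,0,0,-1,0,0,-75,0,0,0,-1,0,0,-105,0,0,0,-1,0,0,-105,0,0,0,-1]}}

```text
time: 4.78
tool_pos: [0.4944, 0.3032, 0.1713]
eef_rot: [0.237, 0.971, 0.003, 0.003]
ft_force: [0.9, 1.3, -0.4]
width: 0.0154
grip_force: 45.1
```

Run:
```python
from h import *
st()
plan([(545,170,165,160),(595,20,165,168.5)])
```

```text
{'time': 4.7833, 'joint_pos': [0.0086, 0.4294, -0.8077, 1.5676, 0.3217, 1.2739, 0.2454], 'tool_pos': [0.4944, 0.3032, 0.1713], 'eef_rot': [0.2373, 0.9714, 0.003, 0.0029], 'ft_force': [0.8524, 1.3062, -0.3567], 'ft_torque': [0.1484, -0.0003, -0.0735], 'width': 0.0154, 'grip_force': 45.0606}
(545, 170, 165, 160) -> [-106.3  -94.9    6. ] [ 0.4  0.3 -7.5]
(595, 20, 165, 168.5) -> [ -98.3 -123.9   -0. ] [ 0.   0.  -8.5]
```

Request:
{"op": "play_rows", "data": {"deltas": [-21,-19,0,0,0,-1.5,-1,-42,-38,0,0,0,-3,-1,-64,-57,0,0,0,-4.5,-1,-85,-76,0,0,0,-6,-1,-106,-95,0,0,0,-7.5,-1]}}

```text
time: 5.2
tool_pos: [0.5428, 0.1664, 0.1648]
eef_rot: [0.173, 0.985, -0.0, -0.0]
ft_force: [0.6, 0.1, -1.0]
width: 0.0153
grip_force: 44.9
```

Request:
{"op": "play_rows", "data": {"deltas": [-20,-25,0,0,0,-1.5,-1,-40,-50,0,0,0,-3,-1,-60,-75,0,0,0,-5,-1,-80,-100,0,0,0,-7,-1,-98,-124,0,0,0,-8.5,-1]}}

```text
time: 5.62
tool_pos: [0.5927, 0.0157, 0.1647]
eef_rot: [0.099, 0.995, -0.0, -0.0]
ft_force: [0.9, -0.2, -0.6]
width: 0.0152
grip_force: 44.9
```

Request:
{"op": "play_rows", "data": {"deltas": [0,0,0,0,0,0,-1,0,0,0,0,0,0,-1,0,0,0,0,0,0,-1,0,0,0,0,0,0,-1,0,0,0,0,0,0,-1]}}

```text
time: 6.03
tool_pos: [0.5921, 0.0196, 0.1654]
eef_rot: [0.099, 0.995, 0.0, -0.0]
ft_force: [0.2, -1.4, -0.1]
width: 0.0157
grip_force: 44.9
```

Run:
```python
from h import *
s=st();d=snap('wrist','w2.png');P=cloud(d);z=P[...,2];np.save('w2.npy',P)
near=np.hypot(P[...,0]-.581,P[...,1]+.103)<.05
rect(P,near&(z>.09)&(z<.115),'bar')
```

```text
{'time': 6.0333, 'joint_pos': [0.4837, 0.4589, -0.7688, 1.5335, 0.3266, 1.2818, 1.0462], 'tool_pos': [0.5921, 0.0196, 0.1654], 'eef_rot': [0.0987, 0.9951, 0.0003, -0.0], 'ft_force': [0.231, -1.3717, -0.0942], 'ft_torque': [0.018, -0.0094, 0.0839], 'width': 0.0157, 'grip_force': 44.9474}
bar 2026 c mm [ 581.5 -103.2] size [48.6 14.5] long axis deg -10.41 z [0.0918 0.0997 0.1013]
```

View pics/w2.png

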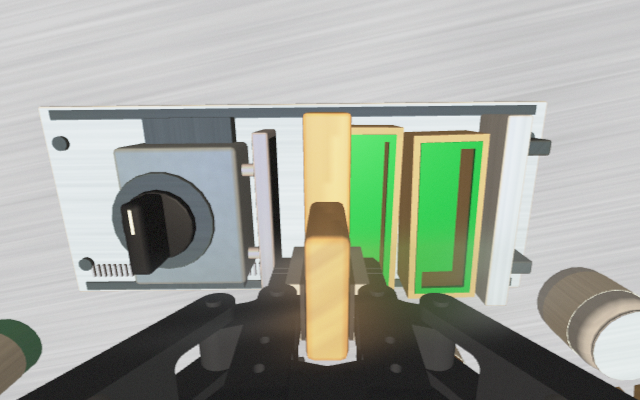

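The wrist view shows the knob at (145,235), pusher face at (272,200), held board at (328,230), near box at (375,210) and stop at (500,200). Next I'll measure the gap.

Run:
```python
from h import *
P=np.load('w2.npy');z=P[...,2]
def m(u0,u1,v0,v1,a,b):
    k=np.zeros(z.shape,bool);k[v0:v1,u0:u1]=1;return k&(z>a)&(z<b)
rect(P,m(105,252,140,290,.048,.064),'carriage')
rect(P,m(250,280,125,280,.052,.06),'pusher')
rect(P,m(352,407,120,290,.054,.06),'near box')
rect(P,m(405,490,125,300,.054,.06),'far box')
rect(P,m(480,530,105,310,.055,.066),'stop')
# bed front edge: boundary points at z~.012
k=m(40,548,95,125,.006,.016)
e=[]
for u in list(range(60,300,4))+list(range(355,530,4)):
    v=np.where(k[:,u])[0]
    if len(v): e.append(P[v[0],u,:2])
vx,vy,x,y=cv2.fitLine(np.array(e,np.float32)*1000,cv2.DIST_HUBER,0,.1,.1).ravel()
print('edge az',np.degrees(np.arctan2(vy,vx)),x,y)
c=P[140:290,250:256];
kb=np.array([581.5,-103.2]);a=np.radians(np.degrees(np.arctan2(vx*np.sign(vy),abs(vy))))
by=np.array([np.sin(a),np.cos(a)]);bx=np.array([np.cos(a),-np.sin(a)])
print('bed yaw',-np.degrees(a),'edge bx rel knob',bx@(np.array([x,y])-kb))
Q=((P[...,:2]*1000-kb)@np.stack([bx,by],1))
for n,k in [('pusher',m(250,280,125,280,.052,.06)),('near',m(352,407,120,290,.054,.06)),('far',m(405,490,125,300,.054,.06)),('stop',m(480,530,105,310,.055,.066))]:
    q=Q[k]; print(n,'bx',np.nanpercentile(q[:,0],[1,99]).round(1),'by from knob',np.nanpercentile(q[:,1],[1,99]).round(1))
    for lo in (-60,-30,0,30): 
        s=q[(q[:,0]>lo)&(q[:,0]<lo+15),1]
        if len(s)>5: print('  ',lo,np.nanpercentile(s,[2,98]).round(1))
for b in (95,101): print(b,kb+b*by)
```

```text
carriage 12200 c mm [581.9 -88.2] size [114.9 105.8] long axis deg -11.8 z [0.054  0.0566 0.0629]
pusher 2356 c mm [588.8 -28.9] size [115.5  12.5] long axis deg -10.71 z [0.0545 0.0562 0.0574]
near box 2673 c mm [607.6  52.9] size [127.3  36.4] long axis deg -11.51 z [0.0554 0.0571 0.0587]
far box 5912 c mm [627.1 110.2] size [133.3  65.7] long axis deg -9.53 z [0.0553 0.0571 0.0588]
stop 5341 c mm [629.2 145. ] size [150.   34.8] long axis deg -7.03 z [0.0561 0.0592 0.0604]
edge az 79.28109 514.7055 -4.151133
bed yaw -10.718906 edge bx rel knob -84.05121137541916
pusher bx [-63.7  48.9] by from knob [68.6 80.4]
   -60 [68.8 80.3]
   -30 [68.8 80.2]
   0 [68.9 80.3]
   30 [68.8 80.3]
near bx [-67.   55.6] by from knob [141.7 176.5]
   -60 [142.3 176.6]
   -30 [166.5 176.3]
   0 [166.1 176. ]
   30 [165.6 175.6]
far bx [-60.9  67.9] by from knob [185.2 249.7]
   -60 [185. 238.]
   -30 [185.3 238.8]
   0 [185.8 239.4]
   30 [186.4 249.2]
stop bx [-72.9  72.6] by from knob [233.6 266. ]
   -60 [232.4 265.5]
   -30 [236.3 265.8]
   0 [239.4 265.8]
   30 [248.7 265.7]
95 [599.16913033  -9.85760803]
101 [600.28507614  -3.96230621]
```

Run:
```python
from h import *
P=np.load('w2.npy');z=P[...,2]
m=np.zeros(z.shape,bool);m[200:360,295:360]=1
rect(P,m&(z>.185)&(z<.21),'tab top')
m[:]=0;m[105:200,295:360]=1
rect(P,m&(z>.135)&(z<.16),'foot top')
plan([(601.5,-4,160,169.3),(601.5,-4,110,169.3),(601.5,-4,78,169.3)])
```

```text
tab top 7192 c mm [590.6  19.5] size [50.1 24.4] long axis deg -14.06 z [0.1912 0.1986 0.2025]
foot top 4154 c mm [547.2  28.2] size [40.3 22. ] long axis deg -11.36 z [0.1474 0.1488 0.1499]
(601.5, -4, 160, 169.3) -> [-13.7 -21.1   5.4] [ 0.   0.  -0.6]
(601.5, -4, 110, 169.3) -> [ 0. -0. 50.] [0. 0. 0.]
(601.5, -4, 78, 169.3) -> [ 0. -0. 32.] [0. 0. 0.]
```

Request:
{"op": "play_rows", "data": {"deltas": [-4,-7,2,0,0,-0.6,-1,-9,-14,4,0,0,-0.6,-1,-14,-21,5,0,0,-0.6,-1,-14,-21,5,0,0,-0.6,-1,-14,-21,5,0,0,-0.6,-1]}}

```text
time: 6.5
tool_pos: [0.6022, -0.0069, 0.1599]
eef_rot: [0.096, 0.995, 0.0, -0.0]
ft_force: [-0.3, 0.5, -1.0]
width: 0.0153
grip_force: 45.0
```

Request:
{"op": "play_rows", "data": {"deltas": [0,0,8,0,0,0,-1,0,0,16,0,0,0,-1,0,0,24,0,0,0,-1,0,0,24,0,0,0,-1,0,0,24,0,0,0,-1]}}

```text
time: 6.92
tool_pos: [0.6013, -0.0054, 0.1353]
eef_rot: [0.094, 0.996, 0.0, -0.001]
ft_force: [0.1, 0.1, -0.9]
width: 0.0154
grip_force: 45.0
```

Run:
```python
from h import *
st();plan([(601.5,-4,78,169.3)])
```

```text
{'time': 6.9167, 'joint_pos': [0.5032, 0.5028, -0.7482, 1.5438, 0.3538, 1.2369, 1.0809], 'tool_pos': [0.6013, -0.0054, 0.1353], 'eef_rot': [0.0945, 0.9955, 0.0, -0.0009], 'ft_force': [0.0966, 0.0909, -0.8911], 'ft_torque': [0.0085, 0.0105, -0.0329], 'width': 0.0154, 'grip_force': 44.9513}
(601.5, -4, 78, 169.3) -> [-0.   1.4 57.3] [-0.  -0.1 -0.1]
```

Request:
{"op": "play_rows", "data": {"deltas": [0,1,12,0,0,0,-1,0,1.5,24,0,0,0,-1,0,1.5,36,0,0,0,-1,0,1.5,46,0,0,0,-1,0,1.5,54,0,0,0,-1]}}

```text
time: 7.33
tool_pos: [0.6015, -0.0042, 0.0803]
eef_rot: [0.095, 0.996, -0.0, -0.001]
ft_force: [0.5, -0.2, -0.7]
width: 0.0155
grip_force: 45.0
```

Request:
{"op": "play_rows", "data": {"deltas": [0,0,2,0,0,0,-1,0,0,4,0,0,0,-1,0,0,6,0,0,0,-1,0,0,7,0,0,0,-1,0,0,7,0,0,0,-1]}}

```text
time: 7.75
tool_pos: [0.6025, -0.0041, 0.0756]
eef_rot: [0.095, 0.996, 0.0, 0.0]
ft_force: [-0.0, -0.3, -0.6]
width: 0.0151
grip_force: 45.0
```

Run:
```python
from h import *
st()
```

```text
{'time': 7.75, 'joint_pos': [0.483, 0.5623, -0.7215, 1.6043, 0.4005, 1.1276, 1.0448], 'tool_pos': [0.6025, -0.0041, 0.0756], 'eef_rot': [0.0948, 0.9955, 0.0001, 0.0003], 'ft_force': [-0.0296, -0.2851, -0.5747], 'ft_torque': [0.0133, 0.0158, -0.0026], 'width': 0.0151, 'grip_force': 44.9521}
```

Request:
{"op": "play_rows", "data": {"deltas": [0,0,1,0,0,0,-1,0,0,2,0,0,0,-1,0,0,2,0,0,0,-1,0,0,2.5,0,0,0,-1,0,0,2.5,0,0,0,-1]}}

```text
time: 8.17
tool_pos: [0.6024, -0.0041, 0.073]
eef_rot: [0.095, 0.996, 0.0, 0.0]
ft_force: [-0.1, -0.2, 0.3]
width: 0.0152
grip_force: 45.1
```

Request:
{"op": "play_rows", "data": {"deltas": [0,0,0.5,0,0,0,-1,0,0,1,0,0,0,-1,0,0,1,0,0,0,-1,0,0,1,0,0,0,-1,0,0,1,0,0,0,-1]}}

```text
time: 8.58
tool_pos: [0.6024, -0.004, 0.0729]
eef_rot: [0.095, 0.996, -0.0, 0.0]
ft_force: [-4.8, -0.3, 7.2]
width: 0.0152
grip_force: 46.3
```

Request:
{"op": "play_rows", "data": {"deltas": [0,0,-0.5,0,0,0,-0.4,0,0,-0.5,0,0,0,-0.2,0,0,-0.5,0,0,0,0.1,0,0,-0.5,0,0,0,0.1,0,0,-0.5,0,0,0,0.1]}}

```text
time: 9.0
tool_pos: [0.6023, -0.0041, 0.0722]
eef_rot: [0.095, 0.996, 0.0, -0.0]
ft_force: [0.7, -0.3, 0.1]
width: 0.0469
grip_force: 0.0
```

Request:
{"op": "play_rows", "data": {"deltas": [0,0,-10,0,0,0,0.1,0,0,-25,0,0,0,0.1,0,0,-50,0,0,0,0.1,0,0,-80,0,0,0,0.1,0,0,-90,0,0,0,0.1]}}

```text
time: 9.42
tool_pos: [0.6041, -0.0034, 0.1675]
eef_rot: [0.095, 0.996, 0.0, 0.003]
ft_force: [0.0, -0.1, 0.9]
width: 0.0468
grip_force: 0.0
```

Run:
```python
from h import *
s=st();d=snap('wrist','w3.png');P=cloud(d);z=P[...,2];np.save('w3.npy',P)
near=np.hypot(P[...,0]-.581,P[...,1]+.103)<.05
rect(P,near&(z>.09)&(z<.115),'bar')
near=np.hypot(P[...,0]-.600,P[...,1]+.004)<.05
rect(P,near&(z>.09)&(z<.115),'tab')
plan([(582,-103,155,169.3),(582,-103,77,169.3)])
```

```text
{'time': 9.4167, 'joint_pos': [0.5067, 0.4766, -0.7601, 1.5037, 0.336, 1.2895, 1.0919], 'tool_pos': [0.6041, -0.0034, 0.1675], 'eef_rot': [0.0946, 0.9955, 0.0005, 0.0028], 'ft_force': [0.0452, -0.1303, 0.8763], 'ft_torque': [0.0294, -0.0872, 0.0033], 'width': 0.0468, 'grip_force': 0.0}
bar 1991 c mm [ 581.4 -103.5] size [48.3 14.8] long axis deg -10.97 z [0.092  0.0998 0.1012]
tab 2045 c mm [601.1  -4.3] size [49.6 15.9] long axis deg -10.83 z [0.1029 0.1061 0.1073]
(582, -103, 155, 169.3) -> [   3.6 -102.1   12.9] [ 0.1  0.4 -0.2]
(582, -103, 77, 169.3) -> [ 0. -0. 78.] [0. 0. 0.]
```

View pics/w3.png

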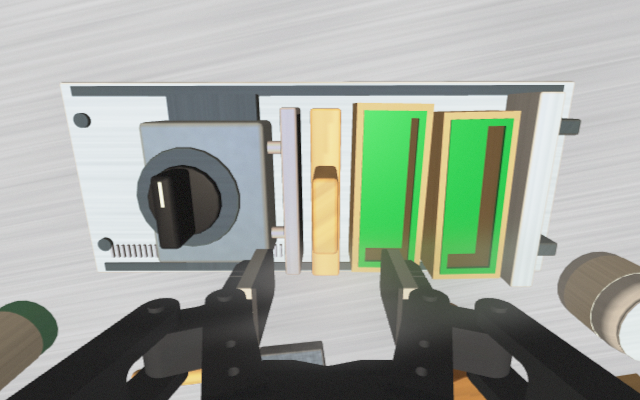

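The board stands upright in the gap at (325,190), with the knob bar at (172,205). I'll go to the knob.

Request:
{"op": "play_rows", "data": {"deltas": [1,-25,3,0,0.4,0,0.1,2,-50,6,0,0.4,0,0.1,3,-75,9,0,0.4,0,0.1,4,-102,13,0,0.4,0,0.1,4,-102,13,0,0.4,0,0.1]}}

```text
time: 9.88
tool_pos: [0.5774, -0.111, 0.148]
eef_rot: [0.099, 0.995, -0.001, -0.005]
ft_force: [-0.8, -1.9, -0.3]
width: 0.0467
grip_force: 0.0
```

Request:
{"op": "play_rows", "data": {"deltas": [0,0,10,0,0,0,0.1,0,0,25,0,0,0,0.1,0,0,35,0,0,0,0.1,0,0,35,0,0,0,0.1,0,0,35,0,0,0,0.1]}}

```text
time: 10.3
tool_pos: [0.5785, -0.1022, 0.1136]
eef_rot: [0.094, 0.996, 0.001, -0.004]
ft_force: [1.1, 0.1, 0.5]
width: 0.0469
grip_force: 0.0
```

Run:
```python
from h import *
s=st();plan([(581.5,-103.4,76,169.2)])
```

```text
{'time': 10.3, 'joint_pos': [0.6642, 0.4937, -0.7248, 1.601, 0.3431, 1.1878, 1.2491], 'tool_pos': [0.5785, -0.1022, 0.1136], 'eef_rot': [0.0939, 0.9956, 0.0008, -0.0043], 'ft_force': [1.1174, 0.1143, 0.4894], 'ft_torque': [0.0226, 0.047, 0.0185], 'width': 0.0469, 'grip_force': 0.0}
(581.5, -103.4, 76, 169.2) -> [-3.5 -0.6 37.6] [ 0.  -0.5  0. ]
```

Request:
{"op": "play_rows", "data": {"deltas": [-2,-0.6,10,0,-0.5,0,0.1,-3.5,-0.6,20,0,-0.5,0,0.1,-3.5,-0.6,30,0,-0.5,0,0.1,-3.5,-0.6,37,0,-0.5,0,0.1,-3.5,-0.6,37,0,-0.5,0,0.1]}}

```text
time: 10.72
tool_pos: [0.5808, -0.1044, 0.0753]
eef_rot: [0.095, 0.996, 0.0, -0.001]
ft_force: [0.6, -0.1, 0.1]
width: 0.0469
grip_force: 0.0
```

Request:
{"op": "play_rows", "data": {"deltas": [0,0,0,0,0,0,0.1,0,0,0,0,0,0,0.1,0,0,0,0,0,0,0.1,0,0,0,0,0,0,0.1,0,0,0,0,0,0,0.1]}}

```text
time: 11.13
tool_pos: [0.5822, -0.1047, 0.0777]
eef_rot: [0.095, 0.995, -0.0, 0.001]
ft_force: [-0.0, -0.3, 0.4]
width: 0.0473
grip_force: 0.0
```

Run:
```python
from h import *
s=st();plan([(581.5,-103.4,76,169.2)])
```

```text
{'time': 11.1333, 'joint_pos': [0.6534, 0.5309, -0.7067, 1.636, 0.3759, 1.1124, 1.2276], 'tool_pos': [0.5822, -0.1047, 0.0777], 'eef_rot': [0.0948, 0.9955, -0.0001, 0.0012], 'ft_force': [-0.0231, -0.3266, 0.4064], 'ft_torque': [0.0168, 0.0539, 0.0095], 'width': 0.0473, 'grip_force': 0.0}
(581.5, -103.4, 76, 169.2) -> [1.  1.2 1.7] [-0.   0.1 -0.1]
```

Request:
{"op": "play_rows", "data": {"deltas": [1,1,1.5,0,0,0,0.1,1,1,1.5,0,0,0,-1,1,1,1.5,0,0,0,-1,1,1,1.5,0,0,0,-1,1,1,1.5,0,0,0,-1], "squeeze": 80}}

```text
time: 11.55
tool_pos: [0.5811, -0.1035, 0.076]
eef_rot: [0.095, 0.996, -0.0, 0.001]
ft_force: [-1.2, 0.7, 2.6]
width: 0.0126
grip_force: 78.3
```

Request:
{"op": "play_rows", "data": {"deltas": [0,0,0,0,0,0,-1,0,0,0,0,0,0,-1,0,0,0,0,0,0,-1,0,0,0,0,0,0,-1,0,0,0,0,0,0,-1]}}

```text
time: 11.97
tool_pos: [0.5811, -0.1035, 0.076]
eef_rot: [0.095, 0.996, -0.0, 0.001]
ft_force: [-3.2, -0.3, 4.9]
width: 0.0126
grip_force: 78.5
```

Run:
```python
from h import *
s=st();plan([(581.5,-103.4,76,169.2)])
```

```text
{'time': 11.9667, 'joint_pos': [0.6523, 0.531, -0.7066, 1.6405, 0.3765, 1.1089, 1.2249], 'tool_pos': [0.5811, -0.1035, 0.076], 'eef_rot': [0.0948, 0.9955, -0.0001, 0.0008], 'ft_force': [-3.2078, -0.2655, 4.9437], 'ft_torque': [0.0384, 0.6376, 0.1313], 'width': 0.0126, 'grip_force': 78.5435}
(581.5, -103.4, 76, 169.2) -> [-0.4  0.2 -0. ] [-0.   0.1 -0.1]
```

Request:
{"op": "play_rows", "data": {"deltas": [0,1.5,0,0,0,6,-1,0,2.9,0,0,0,12,-1,0,4.4,0,0,0,18,-1,0,5.9,0,0,0,24,-1,0,7.3,0,0,0,30,-1]}}

```text
time: 12.38
tool_pos: [0.5826, -0.0961, 0.076]
eef_rot: [0.351, 0.936, 0.0, 0.001]
ft_force: [-1.8, 0.6, 3.8]
width: 0.0128
grip_force: 78.8
```

Run:
```python
from h import *
s=st();a=np.radians(10.7);p=np.array(s['tool_pos'])*1000-[581.5,-103.4,76]
r=R.from_quat(s['eef_rot']).as_matrix();print('yaw',np.degrees(np.arctan2(r[1,0],r[0,0])),'bx',p[0]*np.cos(a)-p[1]*np.sin(a),'by',p[0]*np.sin(a)+p[1]*np.cos(a))
```

```text
{'time': 12.3833, 'joint_pos': [0.5657, 0.5026, -0.6013, 1.6434, 0.3126, 1.0914, 0.7297], 'tool_pos': [0.5826, -0.0961, 0.076], 'eef_rot': [0.3513, 0.9363, 0.0001, 0.0009], 'ft_force': [-1.8499, 0.5975, 3.817], 'ft_torque': [0.071, 0.578, 0.3332], 'width': 0.0128, 'grip_force': 78.7743}
yaw 138.86326337467887 bx -0.2756997780942574 by 7.331388580460883
```

Request:
{"op": "play_rows", "data": {"deltas": [0.7,1.3,0,0,0,6,-1,1.5,2.5,0,0,0,12,-1,2.2,3.8,0,0,0,18,-1,2.9,5.1,0,0,0,24,-1,3.7,6.35,0,0,0,30,-1]}}

```text
time: 12.8
tool_pos: [0.584, -0.0889, 0.076]
eef_rot: [0.582, 0.813, 0.0, 0.001]
ft_force: [-2.3, 0.1, 4.0]
width: 0.0123
grip_force: 78.7
```

Request:
{"op": "play_rows", "data": {"deltas": [1.3,0.7,0,0,0,6,-1,2.5,1.5,0,0,0,12,-1,3.8,2.2,0,0,0,18,-1,5.1,2.9,0,0,0,24,-1,6.35,3.7,0,0,0,30,-1]}}

```text
time: 13.22
tool_pos: [0.5855, -0.0816, 0.076]
eef_rot: [0.772, 0.635, 0.001, 0.001]
ft_force: [-1.4, 0.7, 4.2]
width: 0.0126
grip_force: 78.7
```

Request:
{"op": "play_rows", "data": {"deltas": [1.5,0,0,0,0,6,-1,2.9,0,0,0,0,12,-1,4.4,0,0,0,0,18,-1,5.9,0,0,0,0,24,-1,7.3,0,0,0,0,30,-1]}}

```text
time: 13.63
tool_pos: [0.587, -0.0745, 0.076]
eef_rot: [0.91, 0.414, 0.001, 0.001]
ft_force: [-2.0, 0.1, 3.7]
width: 0.0123
grip_force: 78.6
```

```bash
cat >> h.py <<'E'
def kn():
    s=st();a=np.radians(10.7);p=np.array(s['tool_pos'])*1000-[581.5,-103.4,76]
    r=R.from_quat(s['eef_rot']).as_matrix();print('yaw',np.degrees(np.arctan2(r[1,0],r[0,0])),'bx',p[0]*np.cos(a)-p[1]*np.sin(a),'by',p[0]*np.sin(a)+p[1]*np.cos(a))
E
python3 - <<'E'
from h import *
kn();d=snap('wrist','w4.png');np.save('w4.npy',cloud(d))
d=snap('scene');cv2.imwrite('pics/s4.png',cv2.resize(d['image'][150:330,200:400,::-1],None,fx=3,fy=3,interpolation=cv2.INTER_CUBIC))
E
```

```text
{'time': 13.6333, 'joint_pos': [0.3049, 0.4511, -0.3008, 1.6511, 0.149, 1.0595, -0.7582], 'tool_pos': [0.587, -0.0745, 0.076], 'eef_rot': [0.9104, 0.4137, 0.001, 0.0007], 'ft_force': [-1.9662, 0.0765, 3.7034], 'ft_torque': [0.0066, 0.2898, 0.3793], 'width': 0.0123, 'grip_force': 78.6323}
yaw 48.87100629337807 bx 0.05983791188079035 by 29.40215469611426
```

View pics/s4.png

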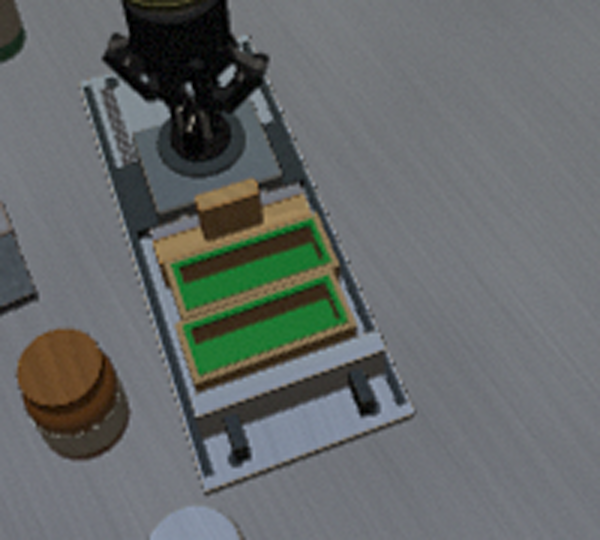

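The scene crop shows pusher, board and both boxes closed up, with a gap left before the end stop near (290,380). I'll work out that gap.

Run:
```python
from h import *
a=np.radians(10.72);by=np.array([np.sin(a),np.cos(a)]);bx=np.array([np.cos(a),-np.sin(a)]);kb=np.array([581.5,-103.4])
for n in ('w2','w3','w4'):
    P=np.load(n+'.npy');z=P[...,2];Q=(P[...,:2]*1000-kb)@np.stack([bx,by],1)
    for lo in (-68,-45,-20,0,20,45):
        s=(Q[...,0]>lo)&(Q[...,0]<lo+15)&(z>.04)&(z<.075)
        h=[(y,round(float(np.nanmedian(z[s&(Q[...,1]>y)&(Q[...,1]<=y+1)])*1000),1)) for y in range(224,270) if (s&(Q[...,1]>y)&(Q[...,1]<=y+1)).sum()>2]
        if h: print(n,lo,' '.join(f'{y}:{v}' for y,v in h if 230<=y<262))
```

```text
w2 -68 230:57.0 231:57.0 232:57.1 233:56.8 234:56.8 235:56.2 236:56.2 237:56.4 238:56.0 248:49.8 249:51.3 250:58.9 251:59.4 252:59.4 253:59.8 254:59.6 255:59.3 256:59.3 257:59.2 258:59.4 259:59.6 260:59.1 261:59.5
w2 -45 230:57.9 231:56.6 232:45.2 233:57.8 234:57.0 235:56.5 236:56.4 237:56.5 238:56.5 239:56.2 248:50.5 249:51.3 250:59.4 251:59.4 252:59.6 253:59.4 254:59.2 255:59.5 256:59.6 257:59.5 258:59.4 259:59.2 260:59.3 261:59.3
w2 -20 230:57.8 231:57.9 232:45.4 233:58.1 234:57.8 235:57.0 236:56.3 237:56.4 238:56.6 239:56.0 248:49.5 249:52.5 250:59.0 251:59.4 252:59.6 253:59.3 254:59.2 255:59.4 256:59.4 257:59.3 258:59.5 259:59.3 260:59.4 261:59.8
w2 0 230:57.4 231:57.9 232:47.3 233:47.2 234:57.5 235:57.1 236:56.5 237:56.4 238:56.4 239:56.3 240:55.1 248:50.5 249:51.3 250:59.1 251:59.3 252:59.4 253:59.5 254:59.4 255:59.2 256:59.5 257:59.4 258:59.5 259:59.6 260:59.5 261:59.4
w2 20 230:57.0 231:58.1 232:58.0 233:45.1 234:57.7 235:57.3 236:56.2 237:56.1 238:56.5 239:56.4 240:56.2 248:48.8 249:51.7 250:59.2 251:59.5 252:59.5 253:59.5 254:59.1 255:59.7 256:59.6 257:59.4 258:59.7 259:59
[... 903 characters left out ...]
261:59.5
w3 0 230:57.5 231:57.9 232:47.4 233:46.2 234:58.2 235:56.9 236:56.7 237:56.5 238:56.4 239:56.7 240:55.7 248:49.7 249:51.5 250:59.3 251:59.6 252:59.3 253:59.5 254:59.7 255:59.6 256:59.4 257:59.4 258:59.5 259:59.4 260:59.5 261:59.5
w3 20 230:57.1 231:57.9 232:56.6 233:45.8 234:57.7 235:57.2 236:56.7 237:56.6 238:56.6 239:56.4 240:56.2 248:49.8 249:51.1 250:59.1 251:59.4 252:59.6 253:59.7 254:59.7 255:59.6 256:59.2 257:59.3 258:59.5 259:59.5 260:59.5 261:59.4
w3 45 230:57.0 231:57.9 232:57.7 233:46.8 234:46.5 235:57.7 236:56.5 237:56.3 238:56.2 239:56.4 240:56.4 248:51.4 249:50.6 250:58.9 251:59.3 252:59.5 253:59.5 254:59.5 255:59.4 256:59.2 257:59.7 258:59.3 259:59.6 260:59.6 261:59.3
```

View pics/w4.png

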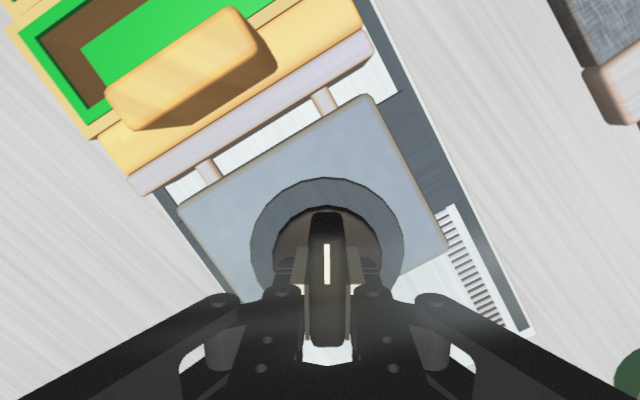

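Request:
{"op": "play_rows", "data": {"deltas": [1.3,-0.7,0,0,0,6,-1,2.5,-1.5,0,0,0,12,-1,3.8,-2.2,0,0,0,18,-1,5.1,-2.9,0,0,0,24,-1,6.35,-3.7,0,0,0,30,-1]}}

```text
time: 14.15
tool_pos: [0.5884, -0.0674, 0.076]
eef_rot: [0.986, 0.166, 0.001, 0.0]
ft_force: [-0.3, -0.4, 3.3]
width: 0.0124
grip_force: 78.6
```

Run:
```python
from h import *
kn()
```

```text
{'time': 14.15, 'joint_pos': [0.2189, 0.4424, -0.2047, 1.6533, 0.1006, 1.0537, -1.2536], 'tool_pos': [0.5884, -0.0674, 0.076], 'eef_rot': [0.9861, 0.1659, 0.0012, 0.0004], 'ft_force': [-0.26, -0.4038, 3.2886], 'ft_torque': [-0.08, 0.0877, 0.4085], 'width': 0.0124, 'grip_force': 78.5999}
yaw 19.10354414288737 bx 0.12271961404294363 by 36.61736716609058
```

The wrist view shows the pusher plate (150,185)–(370,45) against the board, with the carriage front edge (180,205)–(370,95) behind it. I can therefore read the spring compression while still gripping.

```bash
cat >> h.py <<'E'
def spring(P,kb,lo=-60,hi=60,a=np.radians(10.72)):
    by=np.array([np.sin(a),np.cos(a)]);bx=np.array([np.cos(a),-np.sin(a)])
    z=P[...,2];Q=(P[...,:2]*1000-kb)@np.stack([bx,by],1)
    out=[]
    for x in range(lo,hi,5):
        s=(Q[...,0]>x)&(Q[...,0]<x+5)&(z>.053)&(z<.0605)
        y=np.sort(Q[...,1][s&(Q[...,1]>35)&(Q[...,1]<85)])
        if len(y)<30: continue
        g=np.diff(y);i=g.argmax()
        if g[i]>2.5: out.append((x,y[i],y[i+1],g[i]))
    o=np.array(out)
    if len(o): print('n',len(o),'carr edge %.2f push back %.2f gap %.2f'%tuple(np.median(o[:,1:],0)),o[:,3].round(1))
E
python3 - <<'E'
from h import *
u=np.array([np.sin(.187),np.cos(.187)]);k0=np.array([581.5,-103.4])
for n,t in (('w2',0),('w3',0),('w4',29.4)): spring(np.load(n+'.npy'),k0+t*u)
d=snap('wrist');spring(cloud(d),k0+36.6*u)
E
```

```text
n 22 carr edge 56.51 push back 68.71 gap 12.32 [13.3 11.9 12.6 11.9 12.7 11.9 12.2 12.  12.  12.6 12.2 12.4 11.8 12.6
 12.6 11.9 12.8 11.8 12.6 12.1 12.6 13.3]
n 22 carr edge 56.45 push back 68.86 gap 12.40 [13.1 12.4 12.4 11.8 12.5 12.6 11.9 12.5 12.8 12.2 12.2 12.2 12.4 12.4
 12.2 12.4 12.7 12.6 12.  11.8 24.3 27.4]
n 23 carr edge 56.55 push back 68.06 gap 11.52 [11.9 11.4 11.5 11.5 11.6 11.5 11.6 11.7 11.5 11.5 11.5 11.5 11.4 11.4
 11.4 11.5 11.5 11.6 11.4 11.6 11.5 11.8 29.7]
n 23 carr edge 56.61 push back 67.85 gap 11.26 [11.5 11.3 11.3 11.3 11.2 11.2 11.1 11.4 11.2 11.1 11.1 11.3 11.4 11.3
 11.3 11.2 11.3 11.2 11.  11.2 11.1 11.4 19.4]
```

Request:
{"op": "play_rows", "data": {"deltas": [0.5,-0.85,0,0,0,4,-1,1,-1.7,0,0,0,8,-1,1.5,-2.5,0,0,0,12,-1,1.8,-3.2,0,0,0,15,-1,1.8,-3.2,0,0,0,15,-1]}}

```text
time: 14.62
tool_pos: [0.5891, -0.0639, 0.076]
eef_rot: [0.999, 0.037, 0.001, 0.0]
ft_force: [0.3, 0.2, 2.8]
width: 0.0126
grip_force: 78.6
```

Run:
```python
from h import *
u=np.array([np.sin(.187),np.cos(.187)]);k0=np.array([581.5,-103.4])
kn();d=snap('wrist');spring(cloud(d),k0+40.3*u)
```

```text
{'time': 14.6167, 'joint_pos': [0.1759, 0.4392, -0.1569, 1.6544, 0.0771, 1.0514, -1.5003], 'tool_pos': [0.5891, -0.0639, 0.076], 'eef_rot': [0.9993, 0.0375, 0.0013, 0.0003], 'ft_force': [0.3111, 0.1669, 2.7695], 'ft_torque': [-0.0464, 0.0564, -0.0642], 'width': 0.0126, 'grip_force': 78.602}
yaw 4.298006422052522 bx 0.15057319253351142 by 40.20615494730928
n 21 carr edge 56.56 push back 66.91 gap 10.42 [16.4 10.4 10.1 10.2 10.3 10.5 10.2 10.5 10.3 10.5 10.3 10.4 10.3 10.5
 10.3 10.3 10.5 10.5 10.4 10.7 15.2]
```

Request:
{"op": "play_rows", "data": {"deltas": [0.2,-0.8,0,0,0,3,-1,0.4,-1.4,0,0,0,6,-1,0.45,-1.65,0,0,0,7,-1,0.45,-1.65,0,0,0,7,-1,0.45,-1.65,0,0,0,7,-1]}}

```text
time: 15.08
tool_pos: [0.5894, -0.0623, 0.076]
eef_rot: [1.0, -0.023, 0.001, 0.0]
ft_force: [0.3, -0.3, 4.4]
width: 0.0129
grip_force: 78.7
```

Run:
```python
from h import *
u=np.array([np.sin(.187),np.cos(.187)]);k0=np.array([581.5,-103.4])
kn();d=snap('wrist');spring(cloud(d),k0+42*u)
```

```text
{'time': 15.0833, 'joint_pos': [0.1561, 0.4381, -0.1348, 1.6549, 0.066, 1.0506, -1.6163], 'tool_pos': [0.5894, -0.0623, 0.076], 'eef_rot': [0.9997, -0.0234, 0.0013, 0.0001], 'ft_force': [0.307, -0.2507, 4.376], 'ft_torque': [-0.179, -0.2494, 0.3082], 'width': 0.0129, 'grip_force': 78.6994}
yaw -2.677018674101857 bx 0.13408113834471802 by 41.81855823508872
n 20 carr edge 56.38 push back 65.22 gap 8.86 [24.5  8.6  9.3  8.6  9.   8.9  9.   8.8  9.   8.5  8.7  9.1  8.5  9.
  8.7  8.8  9.3  8.7  8.8 14.8]
```

Request:
{"op": "play_rows", "data": {"deltas": [0,0,0,0,0,0,-0.3,0,0,0,0,0,0,0.1,0,0,0,0,0,0,0.1,0,0,0,0,0,0,0.1,0,0,0,0,0,0,0.1]}}

```text
time: 15.55
tool_pos: [0.5888, -0.0621, 0.0755]
eef_rot: [1.0, -0.025, 0.001, 0.0]
ft_force: [-0.1, 0.3, -0.7]
width: 0.047
grip_force: 0.0
```

Request:
{"op": "play_rows", "data": {"deltas": [0,0,-10,0,0,0,0.1,0,0,-30,0,0,0,0.1,0,0,-60,0,0,0,0.1,0,0,-80,0,0,0,0.1,0,0,-80,0,0,0,0.1]}}

```text
time: 15.97
tool_pos: [0.5917, -0.0623, 0.1619]
eef_rot: [1.0, -0.025, 0.005, 0.0]
ft_force: [0.4, -0.3, 1.0]
width: 0.047
grip_force: 0.0
```

Request:
{"op": "play_rows", "data": {"deltas": [0,0,0,0,0,0,0.1,0,0,0,0,0,0,0.1,0,0,0,0,0,0,0.1,0,0,0,0,0,0,0.1,0,0,0,0,0,0,0.1]}}

```text
time: 16.38
tool_pos: [0.5884, -0.0622, 0.1549]
eef_rot: [1.0, -0.025, 0.0, 0.0]
ft_force: [0.0, 0.6, 0.4]
width: 0.0472
grip_force: 0.0
```

Run:
```python
from h import *
u=np.array([np.sin(.187),np.cos(.187)]);k0=np.array([581.5,-103.4])
kn();d=snap('wrist','w5.png');P=cloud(d);z=P[...,2];k=k0+42*u;spring(P,k)
rect(P,(np.hypot(P[...,0]-k[0]/1000,P[...,1]-k[1]/1000)<.05)&(z>.09)&(z<.115),'bar')
```

```text
{'time': 16.3833, 'joint_pos': [0.158, 0.3636, -0.1369, 1.5713, 0.052, 1.2102, -1.6094], 'tool_pos': [0.5884, -0.0622, 0.1549], 'eef_rot': [0.9997, -0.0251, 0.0, 0.0001], 'ft_force': [0.0483, 0.6222, 0.4099], 'ft_torque': [0.0447, 0.0236, -0.0829], 'width': 0.0472, 'grip_force': 0.0}
yaw -2.872688776696613 bx -0.8892638067657925 by 41.801673490116926
n 22 carr edge 56.46 push back 65.44 gap 8.98 [ 8.9  9.2  8.7  9.1  8.9  9.   8.9  9.3  8.8  9.   9.3  8.7  9.   9.1
  9.3  9.   9.   8.9  8.9  9.   9.1 14.1]
bar 1821 c mm [590.1 -62.3] size [48.3 13.9] long axis deg -2.46 z [0.0974 0.1    0.1013]
```

View pics/w5.png

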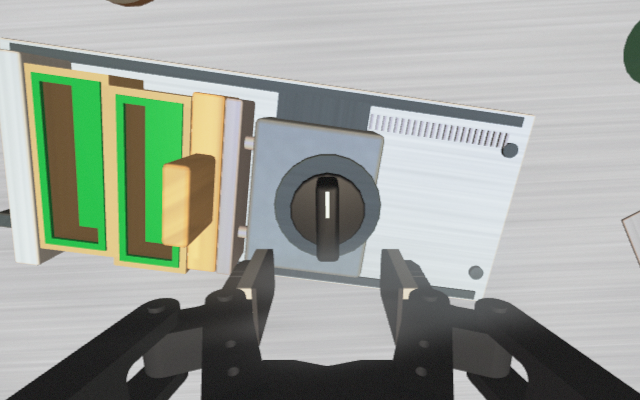

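The last view shows stop, boxes, board and pusher closed up without gaps (x from 15 to 245). From this distance the spring gap reads 9.0 mm against 12.3 mm when free, so the squeeze is about 10 N. The gripper is clear, so I'll hand in.

```bash
python3 -c "
from plant import robot
print(robot.finish_job())"
```

```text
the job is handed in; nothing more can be done
None
```

The job is handed in: the board stands upright in the clamp and the row is closed up against the end stop, held at about 10 N (judged from 3.3 mm of spring compression) with the gripper clear, after about 16 s of the 72 s allowed.

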